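# Tip the cracker cartons and stock the low riser

## Robot

A 6-joint arm with a two-finger parallel gripper is mounted at the origin on a cart in front of the work surface, level with it; the furniture and walls round the work are solid. World frame = base frame: x ahead of the robot, y to its left, z up, the work surface at z = 0. Lengths are in mm, angles in degrees, forces in N, time in s.
With the tool pointing down it reaches from about 350 to 850 mm from the base axis. Payload 8.1 kg.
Tool frame: the origin (TCP) lies at the very end of the fingers, on their centre line; the grasp point (between the pads) lies 19 mm behind it; z points along the fingers, y is the line along which they close (so a half turn about z gives the same grasp; the last joint's range is limited). The gripper opens to 85 mm and grips with 20 to 120 N. Pads are 22 mm wide; open, the fingers measure 114 mm over their backs; the gripper's body (76 mm by 85 mm) begins 54 mm behind the grasp point. The pads swing forward as they close: fully open they stand 13 mm farther back than shut.
Start: joints at [-80.18, 7.471, 85.268, -0, 87.261, -4.893], TCP at [152.412, -580.324, 231.292] pointing down, gripper open.
Joint ranges: [-169.43, 169.43], [-51.17, 129.36], [1.28, 143.12], [-76.62, 256.62], [0, 156.53], [-152.29, 152.29]. Speed limits (degrees/s): [136.94, 136.94, 159.86, 180, 180, 180].

## Interface

Orientations are given as [roll, pitch, yaw] about the fixed x, y, z axes, in that order (R = Rz(yaw) Ry(pitch) Rx(roll)).
In Python, from bench import status, viewer, job gives the robot as it stands.
- The arm moves only by the tool arm_command, never from a script. Its argument "targets" is a list that holds one entry, the list of rows, each a list of 7 numbers: the shift along the world's x, y, z in m, then the turn, a rotation vector about the world's x, y, z in rad, then the opening, from -1 (shut) to 1 (fully open). In form: [[[dx, dy, dz, rx, ry, rz, gripper], ...]]. A call has 1 to 10 rows; each row shifts and turns the commanded pose from where the row before left it; what a row does not reach is not made up. A row lasts 1/8 s, in which the tool goes at most 62.5 mm and 10.7 degrees, less where a joint would pass 70% of its speed; a pose out of reach is approached as far as the arm can. A call with a gripper value outside its range is refused whole. The fingers move at their own pace and stop on an object; "force" is the grip in N (left out, the last holds). Time passes only in rows, so rows that do not move let the fingers close. It gives the time, the measured TCP pose, the force, the opening and the grip force at its end, in the units of the state.
- status.sense(): the state, without advancing time (a new reading comes with each control period).
- viewer.snapshot(name): name is "scene" or "top" or "wrist"; returns the picture (400x640x3 uint8, red, green, blue); there is no depth.
- viewer.camera_model(name): a dict with "vertical_fov" (degrees; the focal length in pixels is half the picture's height over the tangent of half this angle, whatever the lens; pixels are square), "cx", "cy" (the principal point, pixels), "k1" (the pictures are not rectified: a ray, as slopes to the right and down, at radius r is drawn at 1 + k1 r^2 times it, then the intrinsics apply), "xyz" and "attitude" of the camera in the world. Camera axes: x right, y down, z forward; pixel columns grow to the right and rows downward; lengths in mm; the calibration is good to about 2 mm. A picture is of the moment at which its call begins: read the wrist's pose just before it. camera_model takes no time and is no camera call; for the wrist camera it gives the pose at the moment of the call.
- job.hand_in(): hands the job in; it is judged then, once.
The state is a dict: "time": time; "joint_pos": joint angles; "qd": joint speeds; "joint_efforts": joint torques, N m; "tool_pos": TCP position; "tcp_rot": TCP orientation; "ft_force": force on the tool from outside, world axes, zero at the start; "wrist_torque": the same for the moment, N m; "finger_gap": finger opening in mm; "grip_force": force on a finger pad.
Only numpy, scipy, OpenCV 4.12 (cv2) and the standard library are available. Lean on these libraries where they do the work, as an engineer would, in place of code of your own. Each camera call takes 0.05 s, during which the arm holds its last target. There are 200 camera calls.

## Task

Stock the low wooden riser with the cracker cartons standing on the worktop: tip each one over onto a broad side instead of picking it up, so that it is low enough, and slide it end first under the riser's top, one carton to a lane (any lane), until it meets the back stop. When every carton is fully home, stand the price card holder upright on top of the riser, about in the middle and with its card square to the riser's front. Never hoist a carton above where it stood, and leave the mill, jar, tin and tape undisturbed.

Things in the scene. Friction and masses are not known exactly. Their poses are not given: they have to be found in the camera images.
- riser: fixed low wooden riser with three lanes under its top, 102 mm deep (its x), 324 mm wide (its y), 72 mm high. Origin on the worktop, 55 mm behind the front edge of its top; its open front looks along its own -x, roughly to the robot. Lanes at y = -100, 0, +100 mm, 76 mm wide and 58 mm high, between runners 24 mm thick with rounded noses at x = -55 mm; the top spans x = -55 to +47 mm
- riser_lane0 (a point): centre of the mouth of the lane at riser y = -100 mm, on the worktop at riser x = -55 mm; the inner face of the back stop is 90 mm behind it, so a carton fully home sticks out 60 mm in front. A carton on its narrow side is too high to enter
- riser_lane1 (a point): centre of the mouth of the lane at riser y = 0 mm, on the worktop at riser x = -55 mm; the inner face of the back stop is 90 mm behind it, so a carton fully home sticks out 60 mm in front. A carton on its narrow side is too high to enter
- riser_lane2 (a point): centre of the mouth of the lane at riser y = 100 mm, on the worktop at riser x = -55 mm; the inner face of the back stop is 90 mm behind it, so a carton fully home sticks out 60 mm in front. A carton on its narrow side is too high to enter
- carton_a: carton of crackers, a closed box 44 mm deep (its x) by 62 mm wide (its y) by 150 mm tall (its z), 0.11 to 0.23 kg; origin at the centre of its underside as it stands. Its broad sides are the two 62 x 150 mm faces, which look along its own +x and -x. At the start it stands upright, its own x axis within 0.25 rad of the world's +y; absent in some runs
- carton_b: carton of crackers, a closed box 44 mm deep (its x) by 62 mm wide (its y) by 150 mm tall (its z), 0.11 to 0.23 kg; origin at the centre of its underside as it stands. Its broad sides are the two 62 x 150 mm faces, which look along its own +x and -x. At the start it stands upright, its own x axis within 0.25 rad of the world's +y; absent in some runs
- carton_c: carton of crackers, a closed box 44 mm deep (its x) by 62 mm wide (its y) by 150 mm tall (its z), 0.11 to 0.23 kg; origin at the centre of its underside as it stands. Its broad sides are the two 62 x 150 mm faces, which look along its own +x and -x. At the start it stands upright, its own x axis within 0.25 rad of the world's +y; absent in some runs
- carton_a_mid (a point): the middle of carton_a: on its own z axis, 75 mm from its underside; 75 mm above the worktop while it stands, 22 mm when it lies on a broad side
- carton_b_mid (a point): the middle of carton_b: on its own z axis, 75 mm from its underside; 75 mm above the worktop while it stands, 22 mm when it lies on a broad side
- carton_c_mid (a point): the middle of carton_c: on its own z axis, 75 mm from its underside; 75 mm above the worktop while it stands, 22 mm when it lies on a broad side
- price_card: price card holder: an oak block 28 mm thick (its x) by 56 mm wide (its y) by 36 mm high, with a thin upright card in a slot on top that reaches 76 mm high (the card is look only, nothing collides with it) and is parallel to the block's long (y) side; 60 g; origin at the centre of its underside
- pepper_mill: turned dark wooden mill, 54 mm in diameter, 162 mm high, bystander; origin at the centre of its underside
- honey_jar: hexagonal honey jar, 68 x 76 x 91 mm, bystander; origin at the centre of its underside
- yeast_tin: round tin, 60 mm in diameter, 75 mm high, bystander; origin at the centre of its underside
- tape_roll: flat roll of tape, 100 mm in diameter, 24 mm high, lying at the back left, bystander; origin at the centre of its underside
Things that resemble listed ones, but are neither listed nor needed, are in the scene too. What is shaped like the carton_b but blue or purple is not meant.

How it is judged (in metres and radians):
On the way, in this order (a step that is already met when the one before it is completed fails the run):
1. every carton lies on a broad side in a lane, home against the back stop (x of carton_a_mid in the frame of riser between -0.053 and -0.025 m and y of carton_a_mid in the frame of riser between -0.14 and 0.14 m and height (world z) of each of carton_a_mid, carton_b_mid, carton_c_mid below 0.035 m and angle between the x axis of each of carton_a, carton_b, carton_c and the z axis of riser, either way round below 0.15 rad and linear speed of each of carton_a, carton_b, carton_c below 0.03 m/s and x of carton_b_mid in the frame of riser between -0.053 and -0.025 m and y of carton_b_mid in the frame of riser between -0.14 and 0.14 m and x of carton_c_mid in the frame of riser between -0.053 and -0.025 m and y of carton_c_mid in the frame of riser between -0.14 and 0.14 m), for 0.2 s.
2. the price card holder stands on top of the riser (x of price_card in the frame of riser between -0.035 and 0.027 m and y of price_card in the frame of riser between -0.06 and 0.06 m and z of price_card in the frame of riser between 0.066 and 0.08 m and angle between price_card's own z axis and vertical below 0.15 rad and angle between the x axis of price_card and the x axis of riser, either way round below 0.35 rad and linear speed of price_card below 0.03 m/s), for 0.2 s.
At the end, for the whole second after the job is handed in: every carton lies on a broad side in a lane, far end within 13 mm of the back stop; the card holder stands upright on the riser, within 60 mm of its middle sideways and 20 mm from the front and back edges of its top, square to the front within 0.35 rad; all at rest (all of step 1 and all of step 2); the robot touches nothing.
It fails at once if carton_a is hoisted: its middle is more than 100 mm above the worktop (height (world z) of carton_a_mid above 0.1 m).
It fails at once if carton_b is hoisted: its middle is more than 100 mm above the worktop (height (world z) of carton_b_mid above 0.1 m).
It fails at once if carton_c is hoisted: its middle is more than 100 mm above the worktop (height (world z) of carton_c_mid above 0.1 m).
It fails at once if a bystander is moved more than 30 mm or knocked over (distance of any of pepper_mill, honey_jar, yeast_tin, tape_roll from where it was at the start of the episode above 0.03 m or angle between any of pepper_mill, honey_jar, yeast_tin, tape_roll's own z axis and vertical above 0.5 rad).
Of carton_a, carton_b, carton_c only 2 to 3 are there at a start; the rules pass over those that are not, and their reading is None.
At some moment in a run one of price_card may be knocked a few centimetres aside while the robot is not near it.
Once in a run the grip may slacken for a moment while it holds something.
It also fails if it takes over 210 s, if anything falls off the work surface, if the arm or the gripper's body presses on something with over 40 N, if the wrist force passes 120 N, or if a joint passes its speed limit or range.

## Working session

There is one attempt and no reset: what is moved stays moved. The work goes in short steps, Python scripts to look and compute and a tool call to move; the robot and the scene stay as the last step left them, time stands still between calls to the robot, and variables do not carry over. Pictures are saved under pics/ and viewed, at most 14 in all, crops included, and the job is handed in when it is done.

Besides the shell and the picture viewer there is one more tool, called by a JSON object that holds its "op" and its "data", one argument or row to a line. arm_command: Moves the arm, as the interface text tells. Its arguments: {"type":"object","properties":{"targets":{"type":"array"},"force":{"type":"number"}},"required":["targets"]}

```bash
mkdir -p pics; ls; cat > h.py <<'E'
import numpy as np, cv2
from scipy.spatial.transform import Rotation as R
from bench import status, viewer, job
def snap(name,fn=None):
    m=viewer.camera_model(name); im=np.asarray(viewer.snapshot(name))
    if fn: cv2.imwrite('pics/'+fn,im[:,:,::-1])
    return im,m
def rot(m):
    a=np.array(m['attitude'],float)
    return a if a.shape==(3,3) else R.from_euler('xyz',a,degrees=True).as_matrix()
def ray(m,uv):
    f=200/np.tan(np.radians(m['vertical_fov'])/2)
    d=(np.array(uv,float).reshape(-1,2)-[m['cx'],m['cy']])/f
    s=d.copy()
    for _ in range(20): s=d/(1+m['k1']*(s**2).sum(1,keepdims=True))
    v=np.c_[s,np.ones(len(s))]@rot(m).T
    return np.array(m['xyz'],float),v
def onz(m,uv,z):
    o,v=ray(m,uv); return o+v*((z-o[2])/v[:,2])[:,None]
def proj(m,P):
    f=200/np.tan(np.radians(m['vertical_fov'])/2)
    c=(np.array(P,float).reshape(-1,3)-m['xyz'])@rot(m); s=c[:,:2]/c[:,2:]
    s=s*(1+m['k1']*(s**2).sum(1,keepdims=True)); return s*f+[m['cx'],m['cy']]
def tri(m1,u1,m2,u2):
    o1,v1=ray(m1,u1);o2,v2=ray(m2,u2);v1=v1[0]/np.linalg.norm(v1[0]);v2=v2[0]/np.linalg.norm(v2[0])
    t=np.linalg.lstsq(np.c_[v1,-v2],o2-o1,rcond=None)[0];a=o1+t[0]*v1;b=o2+t[1]*v2
    return (a+b)/2,np.linalg.norm(a-b)
E
python3 - <<'E'
from h import *
for n in ("scene","top","wrist"):
    im,m=snap(n,n+'0.png'); print(n,m)
print(status.sense())
E
```

```text
pics
scene {'vertical_fov': 45.184311507749115, 'cx': 314.06825464791723, 'cy': 201.54717077066468, 'k1': -0.040220057436924576, 'xyz': array([ 331.58763201,  833.12063303, 1232.33695736]), 'attitude': array([-142.9192824 ,   -0.75389521, -162.98452307])}
top {'vertical_fov': 53.724701513581984, 'cx': 316.8219063070909, 'cy': 194.64865807908114, 'k1': -0.08144760183000313, 'xyz': array([ 399.83597154,   -9.20935657, 1222.61274606]), 'attitude': array([-169.91331265,    0.70503454,  -88.597761  ])}
wrist {'vertical_fov': 66.93383785409993, 'cx': 318.9399377029737, 'cy': 198.12323389166949, 'k1': -0.05090034010161786, 'xyz': array([ 221.16696478, -560.56041086,  371.80491124]), 'attitude': array([ 1.63810724e+02,  1.00470141e-01, -7.52619015e+01])}
{'time': 0.15, 'joint_pos': array([-8.01804366e+01,  7.50725293e+00,  8.53174282e+01,  2.22293543e-03,
        8.72584701e+01, -4.89093501e+00]), 'qd': array([ 0.10311572, -0.24200953, -0.16355813,  0.09139305,  0.03257502,
        0.06013007]), 'joint_efforts': array([-4.82230644e-04, -5.70063508e+01, -5.01156163e+01, -3.59299120e-04,
        9.60044155e-03, -2.85854344e-05]), 'tool_pos': array([ 152.34561636, -579.89985632,  230.43986361]), 'tcp_rot': array([-1.79917341e+02, -9.30156091e-03,  1.47103838e+01]), 'ft_force': array([ 0.32250866, -0.31877338, -0.00143829]), 'wrist_torque': array([-0.02017762,  0.03478915, -0.03574664]), 'grip_force': 0.0, 'finger_gap': 85.76145481988648}
```

View pics/top0.png

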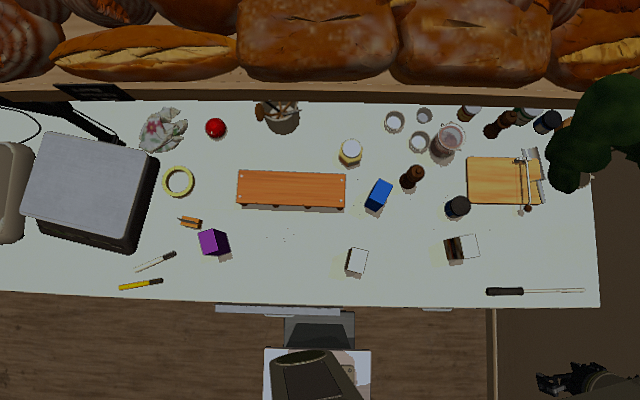

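View pics/scene0.png

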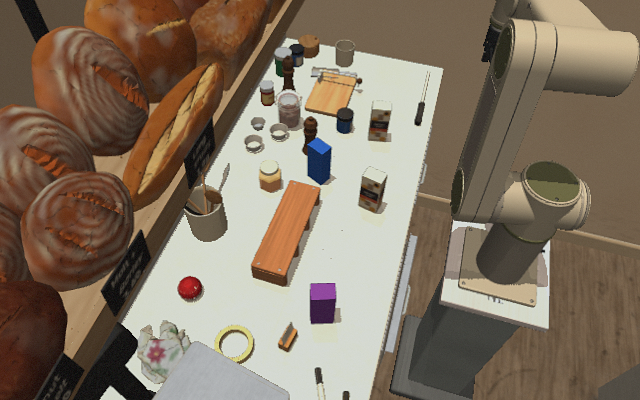

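The top view shows the riser at (291,190), with two real cartons at (357,261) and (462,247). The blue (378,195) and purple (214,243) boxes are decoys. The card holder is at (190,222), tape at (178,181), jar at (350,152), mill at (412,178) and tin at (457,207).

```bash
python3 - <<'E'
import cv2,numpy as np
t=cv2.imread('pics/top0.png'); s=cv2.imread('pics/scene0.png')
c=lambda im,x,y,w,h,k:cv2.resize(im[y:y+h,x:x+w],None,fx=k,fy=k,interpolation=cv2.INTER_CUBIC)
a=np.hstack([c(t,335,240,50,50,6),c(t,438,225,50,50,6)]); b=np.hstack([c(s,350,160,50,60,5),c(s,358,92,50,60,5)])
b=cv2.copyMakeBorder(b,0,0,0,100,cv2.BORDER_CONSTANT)
cv2.imwrite('pics/crop1.png',np.vstack([a,b[:290]]))
E
```

```text
(no output)
```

View pics/crop1.png

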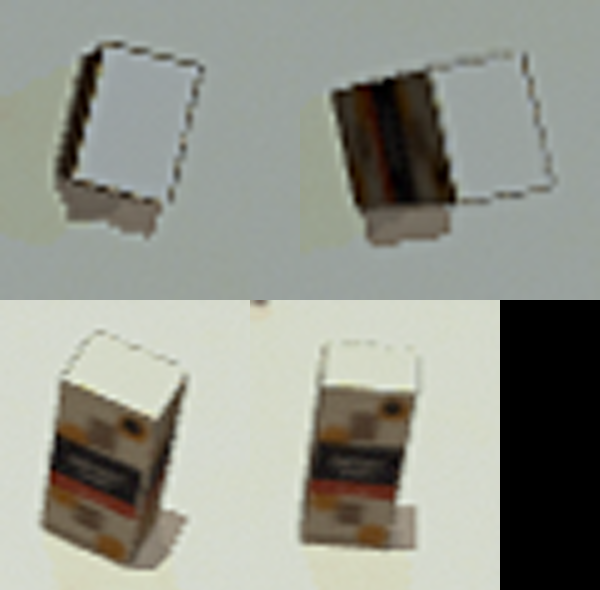

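```bash
cat > m0.py <<'E'
from h import *
mt=viewer.camera_model('top'); ms=viewer.camera_model('scene')
f=lambda p,k,o:(np.array(p,float)+.5)/k-.5+o
c1=f([(108,44),(203,67),(168,203),(75,182)],6,[335,240]); c2=f([(130,70),(225,53),(254,185),(155,203)],6,[438,225])
s1=f([(98,30),(187,75),(155,118),(62,75)],5,[350,160]); s2=f([(75,42),(168,45),(168,90),(70,88)],5,[358,92])
for c,s in((c1,s1),(c2,s2)):
    P=onz(mt,c,150); Q=onz(ms,s,150)
    print(P.round()[:,:2].tolist(),'ctr',P.mean(0).round(1),'edges',np.linalg.norm(np.roll(P,-1,0)-P,axis=1).round(1))
    print('  scene',Q.round()[:,:2].tolist(),Q.mean(0).round(1)); print('  tri',tri(mt,c.mean(0),ms,s.mean(0)))
im=cv2.imread('pics/top0.png'); hsv=cv2.cvtColor(im,cv2.COLOR_BGR2HSV)
def blob(lo,hi,near):
    k=cv2.inRange(hsv,lo,hi); n,l,st,ce=cv2.connectedComponentsWithStats(k)
    ok=[i for i in range(1,n) if st[i,4]>30]; i=min(ok,key=lambda i:np.hypot(*(ce[i]-near)))
    return (l==i).astype(np.uint8),st[i],ce[i]
b,st,ce=blob((3,80,100),(20,255,255),(291,190)); cn=max(cv2.findContours(b,0,2)[0],key=cv2.contourArea)
rc=cv2.minAreaRect(cn); bx=cv2.boxPoints(rc); print('riser px',rc,bx.tolist())
P=onz(mt,bx,72); print('riser top',P.round(1).tolist(),P.mean(0),np.linalg.norm(np.roll(P,-1,0)-P,axis=1))
for nm,lo,hi,near,z in [('card',(3,80,80),(25,255,255),(190,222),36),('tape',(20,80,80),(40,255,255),(178,181),24),('purple',(135,80,60),(165,255,255),(214,243),150),('blue',(105,80,60),(130,255,255),(378,195),150)]:
    b,st,ce=blob(lo,hi,near); print(nm,st,ce,onz(mt,ce,z).round())
for nm,uv,z in(('mill',(412,172),162),('jar',(349,146),91),('tin',(457,203),75)): print(nm,onz(mt,uv,z).round())
E
python3 m0.py
```

```text
[[449.0, -91.0], [440.0, -134.0], [379.0, -119.0], [388.0, -77.0]] ctr [ 414.  -105.4  150. ] edges [43.8 62.5 42.4 63.2]
  scene [[439.0, -133.0], [381.0, -114.0], [392.0, -76.0], [452.0, -92.0]] [ 415.9 -103.5  150. ]
  tri (array([ 414.92857472, -105.49742378,  147.59443124]), np.float64(2.049523746842369))
[[484.0, -383.0], [492.0, -427.0], [433.0, -438.0], [424.0, -392.0]] ctr [ 458.1 -410.   150. ] edges [45.2 60.6 46.8 60.6]
  scene [[495.0, -424.0], [434.0, -441.0], [425.0, -397.0], [488.0, -378.0]] [ 460.4 -409.9  150. ]
  tri (array([ 459.20723623, -409.96098192,  149.80402899]), np.float64(2.428779972557761))
riser px ((290.5546569824219, 187.91038513183594), (108.27719116210938, 33.17645263671875), 2.337306022644043) [[235.7845916748047, 202.2769012451172], [237.1376190185547, 169.12806701660156], [345.32470703125, 173.5438690185547], [343.9716796875, 206.6927032470703]]
riser top [[575.8, 249.8, 72.0], [676.9, 251.9, 72.0], [670.0, -73.6, 72.0], [569.9, -70.8, 72.0]] [623.14820049  89.33783162  72.        ] [101.10076817 325.62413416 100.1682507  320.7049904 ]
card [180 221  18   7  68] [188.89705882 224.29411765] [[510. 399.  36.]]
tape [162 166  31  31 320] [177.11875  180.803125] [[647. 452.  24.]]
purple [198 229  20  26 358] [207.65363128 241.32681564] [[454. 304. 150.]]
blue [369 178  24  27 363] [380.66115702 191.15977961] [[ 604. -168.  150.]]
mill [[ 658. -253.  162.]]
jar [[750. -83.  91.]]
tin [[ 588. -405.   75.]]
```

Two cartons measured, both heights check (about 150 mm), and the riser too. I'll tip the right-hand carton (yaw about +10.6°) towards +y first.

{"op": "arm_command", "data": {
  "targets": [
    [[0.053,0.019,0,0,0,-0.035,-1],[0.053,0.019,0,0,0,-0.036,-1],[0.053,0.019,0,0,0,0,-1],[0.053,0.019,0,0,0,0,-1],[0.053,0.019,0,0,0,0,-1],[0.053,0.019,0,0,0,0,-1],[0,0,-0.05,0,0,0,-1],[0,0,-0.05,0,0,0,-1],[0,0,-0.015,0,0,0,-1],[0,0,0,0,0,0,-1]]
  ],
  "force": 40
}}

```text
time: 1.4
tool_pos: [469.8, -465.9, 115.6]
tcp_rot: [-179.9, 0.1, 10.6]
ft_force: [-0.4, 0.0, 0.1]
finger_gap: -0.2
grip_force: 0.0
```

{"op": "arm_command", "data": {
  "targets": [
    [[-0.0018,0.0098,0,0,0,0,-1],[-0.0018,0.0098,0,0,0,0,-1],[-0.0018,0.0098,0,0,0,0,-1],[-0.0018,0.0098,0,0,0,0,-1],[-0.0018,0.0098,0,0,0,0,-1],[-0.0018,0.0098,0,0,0,0,-1],[-0.0018,0.0098,0,0,0,0,-1],[-0.0018,0.0098,0,0,0,0,-1],[0,0,0,0,0,0,-1],[0,0,0,0,0,0,-1]]
  ]
}}

```text
time: 2.65
tool_pos: [456.1, -388.1, 116.4]
tcp_rot: [180.0, -0.0, 10.6]
ft_force: [0.5, -0.4, 0.5]
finger_gap: 0.0
grip_force: 0.0
```

```bash
python3 - <<'E'
from h import *
im,m=snap('top','top1.png'); im2,_=snap('scene','scene1.png')
c=lambda im,x,y,w,h,k:cv2.resize(im[y:y+h,x:x+w],None,fx=k,fy=k)
cv2.imwrite('pics/crop2.png',np.hstack([c(im,340,170,160,120,2.5),c(im2,320,60,160,120,2.5)])[:,:,::-1])
E
```

```text
(no output)
```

View pics/crop2.png

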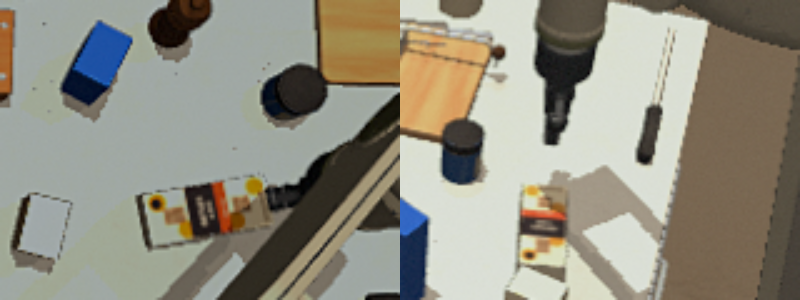

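The carton lies flat on its broad side. Next I'll tip the other one, whose broad-face normal is at about 76°.

{"op": "arm_command", "data": {
  "targets": [
    [[-0.0112,0.0454,0,0,0,-0.086,-1],[-0.0112,0.0454,0,0,0,-0.086,-1],[-0.0112,0.0454,0,0,0,-0.086,-1],[-0.0112,0.0454,0,0,0,-0.086,-1],[-0.0112,0.0454,0,0,0,-0.086,-1],[0,0,0,0,0,0,-1]]
  ]
}}

```text
time: 3.5
tool_pos: [399.4, -158.8, 116.1]
tcp_rot: [-180.0, 0.0, -13.9]
ft_force: [-1.1, -0.0, 0.6]
finger_gap: -0.2
grip_force: 0.0
```

{"op": "arm_command", "data": {
  "targets": [
    [[0.0024,0.0097,0,0,0,0,-1],[0.0024,0.0097,0,0,0,0,-1],[0.0024,0.0097,0,0,0,0,-1],[0.0024,0.0097,0,0,0,0,-1],[0.0024,0.0097,0,0,0,0,-1],[0.0024,0.0097,0,0,0,0,-1],[0.0024,0.0097,0,0,0,0,-1],[0.0024,0.0097,0,0,0,0,-1],[0,0,0,0,0,0,-1],[0,0,0,0,0,0,-1]]
  ]
}}

```text
time: 4.75
tool_pos: [419.2, -83.3, 116.3]
tcp_rot: [180.0, 0.0, -14.0]
ft_force: [0.6, -0.4, 0.7]
finger_gap: 0.2
grip_force: 0.0
```

{"op": "arm_command", "data": {
  "targets": [
    [[-0.02,-0.05,0.03,0,0,0,1],[-0.02,-0.05,0.05,0,0,0,1],[-0.02,-0.04,0.05,0,0,0,1],[-0.02,0,0.05,0,0,0.1,1],[0,0,0,0,0,0.14,1],[0,0,0,0,0,0,1]]
  ]
}}

```text
time: 5.5
tool_pos: [343.4, -213.7, 285.9]
tcp_rot: [180.0, -0.1, -0.4]
ft_force: [1.3, 0.2, -0.6]
finger_gap: 85.2
grip_force: 0.0
```

```bash
python3 - <<'E'
from h import *
im,m=snap('top','top2.png'); im2,_=snap('scene','scene2.png')
c=lambda im,x,y,w,h,k:cv2.resize(im[y:y+h,x:x+w],None,fx=k,fy=k,interpolation=cv2.INTER_CUBIC)
cv2.imwrite('pics/crop3.png',np.vstack([c(im,270,200,200,100,4),c(im2,300,80,200,150,2)[:, :].repeat(1,0) if 0 else cv2.copyMakeBorder(c(im2,320,80,120,140,1.4),0,0,0,632,0)])[:,:,::-1])
E
```

```text
(no output)
```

View pics/crop3.png

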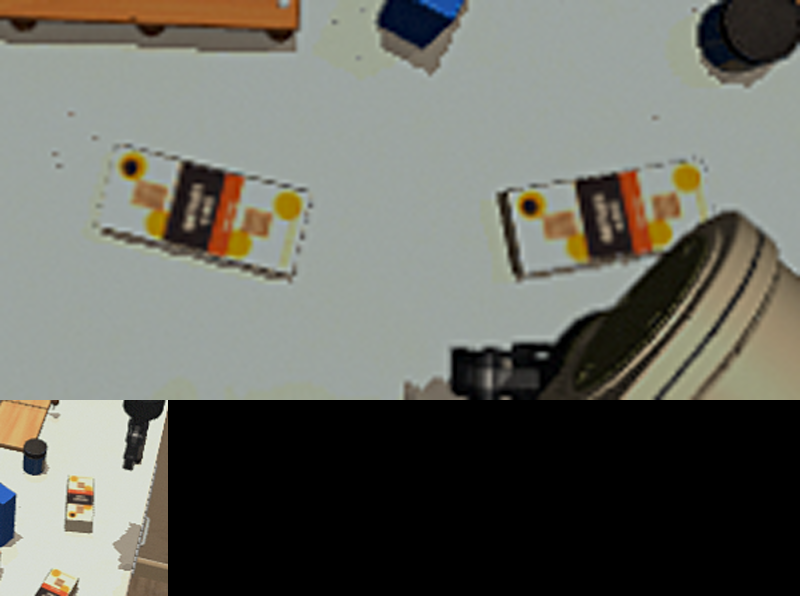

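Both cartons lie on their broad sides: C1 corners run from about (116,146) to (296,272) in the crop, C2 left edge is at (503,190) to (519,272).

```bash
python3 - <<'E'
from h import *
mt=viewer.camera_model('top'); ms=viewer.camera_model('scene')
f=lambda p,k,o:(np.array(p,float)+.5)/k-.5+o
c1=f([(116,146),(310,189),(296,272),(103,227)],4,[270,200]); c2=f([(508,190),(700,159),(523,272)],4,[270,200])
P=onz(mt,c1,44); print(P.round(1)[:,:2].tolist(),P.mean(0),np.linalg.norm(np.roll(P,-1,0)-P,axis=1))
d=P[0]+P[3]-P[1]-P[2]; print('yaw',np.degrees(np.arctan2(d[1],d[0])))
Q=onz(mt,c2,44); print(Q.round(1)[:,:2].tolist(),(Q[1]+Q[2])/2,np.linalg.norm(Q[1]-Q[0]),np.linalg.norm(Q[2]-Q[0])); d=Q[0]-Q[1]; print('yaw',np.degrees(np.arctan2(d[1],d[0])))
# height check: centre of black band, top vs scene, by mask of dark band
for (x,y,w,h),(sx,sy,sw,sh) in [((295,235,45,40),(320,190,70,60)),((400,235,45,40),(355,125,50,60))]:
    out=[]
    for im,(a,b,ww,hh) in ((cv2.imread('pics/top2.png'),(x,y,w,h)),(cv2.imread('pics/scene2.png'),(sx,sy,sw,sh))):
        hs=cv2.cvtColor(im[b:b+hh,a:a+ww],cv2.COLOR_BGR2HSV); k=cv2.inRange(hs,(3,170,110),(14,255,255)) # orange-red stripe
        n,l,st,ce=cv2.connectedComponentsWithStats(k); i=1+st[1:,4].argmax(); out.append(ce[i]+[a,b]); print(st[i])
    print(tri(mt,out[0],ms,out[1]))
E
```

```text
[[482.3, 61.6], [453.9, -83.3], [392.8, -73.8], [422.3, 69.3]] [437.82614954  -6.52881193  44.        ] [147.61975494  61.75202872 146.06994332  60.56662108]
yaw 78.63138985393994
[[456.2, -230.3], [481.9, -374.8], [396.2, -241.1]] [ 439.05881068 -307.94271546   44.        ] 146.7700044286272 60.90702852432856
yaw 100.07393164865766
[27  9  9 20 83]
[30 21 18 10 51]
(array([434.34800411, -20.37973238,  43.02369704]), np.float64(1.5079020194452297))
[25  8  8 21 80]
[15 19 16  4 34]
(array([ 442.29779912, -324.26601781,   44.1012816 ]), np.float64(2.110604281522695))
```

{"op": "arm_command", "data": {
  "targets": [
    [[0.0084,0.0153,-0.018,0,0,0.138,1],[0.0084,0.0153,-0.018,0,0,0.138,1],[0.0084,0.0153,-0.018,0,0,0.138,1],[0.0084,0.0153,-0.018,0,0,0.138,1],[0.0084,0.0153,-0.018,0,0,0.138,1],[0.0084,0.0153,-0.018,0,0,0.138,1],[0.0084,0.0153,-0.018,0,0,0.138,1],[0.0084,0.0153,-0.018,0,0,0.138,1],[0.0084,0.0153,-0.018,0,0,0.138,1],[0.0084,0.0153,-0.018,0,0,0.138,1]]
  ]
}}

```text
time: 6.85
tool_pos: [427.0, -59.1, 103.7]
tcp_rot: [-179.9, -0.0, 79.0]
ft_force: [-0.5, -0.6, 0.8]
finger_gap: 85.6
grip_force: 0.0
```

{"op": "arm_command", "data": {
  "targets": [
    [[0,0,0,0,0,0,1],[0,0,0,0,0,0,1]]
  ]
}}

```text
time: 7.1
tool_pos: [427.2, -60.2, 105.3]
tcp_rot: [-179.9, 0.0, 78.6]
ft_force: [0.5, -0.2, 0.2]
finger_gap: 85.3
grip_force: 0.0
```

{"op": "arm_command", "data": {
  "targets": [
    [[0,0,-0.04,0,0,0,1],[0,0,-0.04,0,0,0,1],[0,0,-0.018,0,0,0,1],[0,0,0,0,0,0,1],[0,0,0,0,0,0,-1],[0,0,0,0,0,0,-1],[0,0,0,0,0,0,-1],[0,0,0,0,0,0,-1]]
  ],
  "force": 40
}}

```text
time: 8.1
tool_pos: [429.1, -60.7, 9.2]
tcp_rot: [179.8, 0.0, 78.8]
ft_force: [-2.3, -1.5, 6.9]
finger_gap: 61.9
grip_force: 44.3
```

{"op": "arm_command", "data": {
  "targets": [
    [[-0.0005,0.011,0.002,0,0,-0.0994,-1],[-0.0005,0.011,0,0,0,-0.0994,-1],[-0.0005,0.011,0,0,0,-0.0994,-1],[-0.0005,0.011,0,0,0,-0.0994,-1],[-0.0005,0.011,0,0,0,-0.0994,-1],[-0.0005,0.011,0,0,0,-0.0994,-1],[-0.0005,0.011,0,0,0,-0.0994,-1]]
  ]
}}

```text
time: 8.98
tool_pos: [424.4, 17.2, 10.0]
tcp_rot: [180.0, -0.0, 38.8]
ft_force: [-0.3, -0.1, -0.9]
finger_gap: 61.6
grip_force: 43.7
```

{"op": "arm_command", "data": {
  "targets": [
    [[-0.0005,0.011,0,0,0,-0.0994,-1],[-0.0005,0.011,0,0,0,-0.0994,-1],[-0.0005,0.011,0,0,0,-0.0994,-1],[-0.0005,0.011,0,0,0,-0.0994,-1],[-0.0005,0.011,0,0,0,-0.0994,-1],[-0.0005,0.011,0,0,0,-0.0994,-1],[-0.0005,0.011,0,0,0,-0.0994,-1],[0,0,0,0,0,0,-1],[0,0,0,0,0,0,-1]]
  ]
}}

```text
time: 10.1
tool_pos: [420.7, 93.7, 9.7]
tcp_rot: [180.0, -0.0, -0.8]
ft_force: [0.1, -0.2, -2.1]
finger_gap: 61.9
grip_force: 43.8
```

```bash
python3 - <<'E'
from h import *
im,m=snap('top','top3.png'); im2,_=snap('scene','scene3.png')
c=lambda im,x,y,w,h,k:cv2.resize(im[y:y+h,x:x+w],None,fx=k,fy=k,interpolation=cv2.INTER_CUBIC)
cv2.imwrite('pics/crop4.png',np.hstack([c(im,230,160,130,150,3),c(im2,240,170,130,150,3)])[:,:,::-1])
E
```

```text
(no output)
```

View pics/crop4.png

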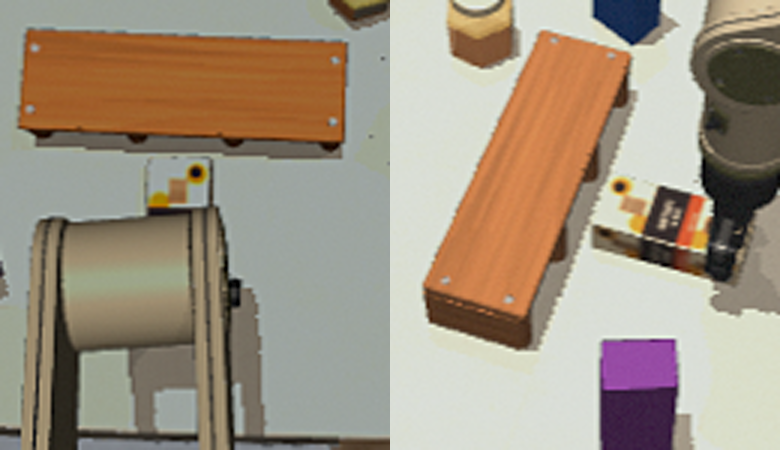

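```bash
python3 - <<'E'
from h import *
mt=viewer.camera_model('top'); f=lambda p,k,o:(np.array(p,float)+.5)/k-.5+o
print(onz(mt,f([(146,160),(211,156),(148,210),(212,206)],3,[230,160]),44).round(1))
print(onz(mt,f([(35,47),(335,65),(332,121),(29,109)],3,[230,160]),72).round(1))
im=cv2.imread('pics/top3.png')
print(onz(mt,f([(137,138),(232,142)],3,[230,160]),55).round(1))
E
```

```text
[[550.4 125.   44. ]
 [555.9  59.8  44. ]
 [500.2 121.   44. ]
 [505.7  57.2  44. ]]
[[658.  238.   72. ]
 [646.  -62.   72. ]
 [589.6 -59.8  72. ]
 [594.9 240.3  72. ]]
[[570.9 133.7  55. ]
 [569.   38.7  55. ]]
```

```bash
python3 - <<'E'
from h import *
im,m=snap('wrist','w1.png')
E
```

```text
(no output)
```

View pics/w1.png

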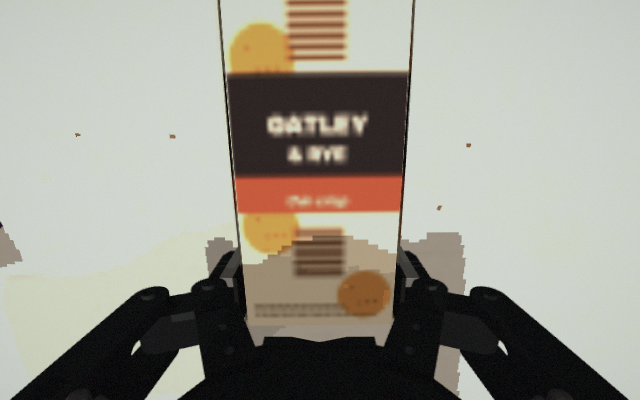

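```bash
python3 - <<'E'
from h import *
m=viewer.camera_model('wrist')
P=onz(m,[(220,0),(246,320),(413,0),(394,318),(228,73),(409,71)],44);print(P.round(1)); 
for a,b in((0,1),(2,3)): d=P[a]-P[b];print(np.degrees(np.arctan2(d[1],d[0])))
d=P[4]-P[5];print(np.degrees(np.arctan2(-d[0],d[1])))
E
```

```text
[[526.6 124.8  44. ]
 [407.6 126.   44. ]
 [525.6  63.7  44. ]
 [407.6  63.6  44. ]
 [504.5 124.1  44. ]
 [504.2  63.9  44. ]]
-0.5761960272129626
0.0420734558289782
-0.2494192847212274
```

{"op": "arm_command", "data": {
  "targets": [
    [[0.005,-0.002,0,0,0,-0.014,-1],[0.014,-0.0003,0,0,0,0,-1],[0.014,-0.0003,0,0,0,0,-1],[0.014,-0.0003,0,0,0,0,-1],[0.014,-0.0003,0,0,0,0,-1],[0.014,-0.0003,0,0,0,0,-1],[0.014,-0.0003,0,0,0,0,-1],[0.01,-0.0003,0,0,0,0,-1],[0,0,0,0,0,0,-1]]
  ]
}}

```text
time: 11.38
tool_pos: [520.2, 89.6, 9.4]
tcp_rot: [180.0, -0.0, -1.7]
ft_force: [1.2, 0.5, -0.9]
finger_gap: 62.0
grip_force: 43.7
```

Entered freely. I'll continue gently to the stop.

{"op": "arm_command", "data": {
  "targets": [
    [[0.004,-0.0001,0,0,0,0,-1],[0.003,0,0,0,0,0,-1],[0.002,0,0,0,0,0,-1],[0.002,0,0,0,0,0,-1],[0,0,0,0,0,0,-1]]
  ]
}}

```text
time: 12.0
tool_pos: [529.1, 89.8, 9.3]
tcp_rot: [180.0, 0.2, -1.7]
ft_force: [-9.4, -0.5, 8.4]
finger_gap: 61.7
grip_force: 44.7
```

{"op": "arm_command", "data": {
  "targets": [
    [[0,0,0,0,0,0,1],[0,0,0,0,0,0,1],[0,0,0,0,0,0,1],[0,0,0.03,0,0,0,1],[0,0,0.05,0,0,0,1],[-0.02,0,0.03,0,0,0,1],[-0.06,0,0.02,0,0,0,1],[0,-0.03,0,0,0,0.127,1],[0,-0.03,0,0,0,0.127,1],[0,-0.03,0,0,0,0.127,1]]
  ]
}}

```text
time: 13.25
tool_pos: [451.4, -1.1, 139.6]
tcp_rot: [180.0, -0.1, 20.4]
ft_force: [-0.9, 0.6, -0.6]
finger_gap: 85.5
grip_force: 0.0
```

{"op": "arm_command", "data": {
  "targets": [
    [[0,-0.036,0,0,0,0.127,1],[0,-0.036,0,0,0,0.127,1],[0,-0.036,0,0,0,0.127,1],[0,-0.036,0,0,0,0.127,1],[0,-0.036,0,0,0,0.127,1],[0,-0.036,0,0,0,0.127,1],[0,-0.036,0,0,0,0.127,1],[0,-0.036,0,0,0,0.127,1],[0,-0.036,0,0,0,0.127,1],[0,-0.036,0,0,0,0.127,1]]
  ]
}}

```text
time: 14.5
tool_pos: [451.2, -361.6, 139.2]
tcp_rot: [180.0, 0.0, 93.1]
ft_force: [-0.1, 0.5, -0.5]
finger_gap: 85.7
grip_force: 0.0
```

{"op": "arm_command", "data": {
  "targets": [
    [[0,0,0,0,0,0.127,1],[0,0,0,0,0,0,1],[0,0,0,0,0,0,1]]
  ]
}}

```text
time: 14.88
tool_pos: [451.3, -360.0, 139.1]
tcp_rot: [-180.0, -0.0, 100.0]
ft_force: [0.5, 0.4, -0.3]
finger_gap: 85.0
grip_force: 0.0
```

```bash
python3 - <<'E'
from h import *
im,m=snap('wrist','w2.png'); a=cv2.resize(im,(400,250))
im,m=snap('top','top4.png'); b=cv2.resize(im[160:285,230:430],None,fx=2,fy=2)
cv2.imwrite('pics/crop5.png',np.hstack([a,b])[:,:,::-1])
E
```

```text
(no output)
```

View pics/crop5.png

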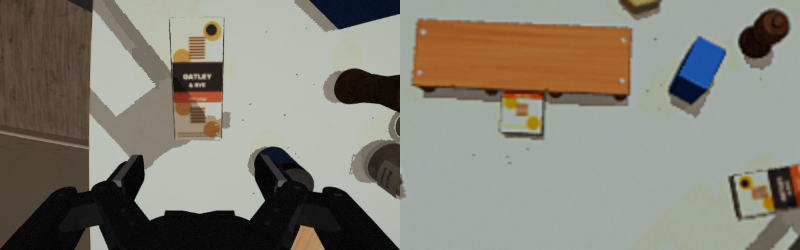

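```bash
python3 - <<'E'
from h import *
m=viewer.camera_model('wrist')
u=(np.array([(170,18),(224,18),(222,138),(174,138)])+.5)*1.6-.5
P=onz(m,u,44); print(P.round(1),P.mean(0),np.linalg.norm(np.roll(P,-1,0)-P,axis=1)); d=P[0]+P[1]-P[2]-P[3]; print(np.degrees(np.arctan2(d[1],d[0])))
mt=viewer.camera_model('top'); print(onz(mt,(np.array([(500,135),(543,135)])-[400,0]+.5)/2-.5+[230,160],44))
E
```

```text
[[ 396.7 -238.8   44. ]
 [ 457.2 -228.    44. ]
 [ 484.9 -370.6   44. ]
 [ 421.8 -381.8   44. ]] [ 440.14191385 -304.80529766   44.        ] [ 61.48973961 145.18351573  64.03687645 145.22326509]
100.4824432940721
[[507.46627327 119.01612581  44.        ]
 [509.02733657  54.57280537  44.        ]]
```

{"op": "arm_command", "data": {
  "targets": [
    [[-0.001,0,-0.05,0,0,0.006,1],[0,0,-0.05,0,0,0,1],[0,0,-0.029,0,0,0,1],[0,0,0,0,0,0,1],[0,0,0,0,0,0,-1],[0,0,0,0,0,0,-1],[0,0,0,0,0,0,-1],[0,0,0,0,0,0,-1]]
  ],
  "force": 40
}}

```text
time: 15.98
tool_pos: [451.8, -361.7, 12.7]
tcp_rot: [179.9, 0.2, 100.5]
ft_force: [0.0, 0.3, 7.1]
finger_gap: 62.3
grip_force: 45.2
```

{"op": "arm_command", "data": {
  "targets": [
    [[-0.0014,0.0178,0.001,0,0,-0.089,-1],[-0.0014,0.0178,0,0,0,-0.089,-1],[-0.0014,0.0178,0,0,0,-0.089,-1],[-0.0014,0.0178,0,0,0,-0.089,-1],[-0.0014,0.0178,0,0,0,-0.089,-1],[-0.0014,0.0178,0,0,0,-0.089,-1],[-0.0014,0.0178,0,0,0,-0.089,-1],[-0.0014,0.0178,0,0,0,-0.089,-1],[-0.0014,0.0178,0,0,0,-0.089,-1],[-0.0014,0.0178,0,0,0,-0.089,-1]]
  ]
}}

```text
time: 17.23
tool_pos: [437.3, -182.8, 12.7]
tcp_rot: [179.8, 0.0, 49.3]
ft_force: [-1.5, -2.8, 3.3]
finger_gap: 61.8
grip_force: 44.8
```

{"op": "arm_command", "data": {
  "targets": [
    [[-0.0014,0.0178,0,0,0,-0.089,-1],[-0.0014,0.0178,0,0,0,-0.089,-1],[-0.0014,0.0178,0,0,0,-0.089,-1],[-0.0014,0.0178,0,0,0,-0.089,-1],[-0.0014,0.0178,0,0,0,-0.089,-1],[-0.0014,0.0178,0,0,0,-0.089,-1],[-0.0014,0.0178,0,0,0,-0.089,-1],[-0.0014,0.0178,0,0,0,-0.089,-1],[-0.0014,0.0178,0,0,0,-0.089,-1],[-0.0014,0.0178,0,0,0,-0.089,-1]]
  ]
}}

```text
time: 18.48
tool_pos: [423.7, -4.4, 12.7]
tcp_rot: [179.9, -0.2, -1.6]
ft_force: [0.3, -2.7, 2.6]
finger_gap: 62.1
grip_force: 44.8
```

{"op": "arm_command", "data": {
  "targets": [
    [[0,0,0,0,0,0,-1],[0,0,0,0,0,0,-1]]
  ]
}}

```text
time: 18.73
tool_pos: [423.6, -3.7, 12.7]
tcp_rot: [-179.9, -0.2, -1.4]
ft_force: [-0.3, 3.5, 6.1]
finger_gap: 62.4
grip_force: 45.1
```

```bash
python3 - <<'E'
from h import *
im,m=snap('wrist','w3.png'); mt=viewer.camera_model('top')
im2,_=snap('top','top5.png')
b=cv2.resize(im2[150:290,230:400],None,fx=2.4,fy=2.4); cv2.imwrite('pics/crop6.png',np.hstack([cv2.resize(im,(384,240)),b[48:288]])[:,:,::-1])
hs=cv2.cvtColor(im,cv2.COLOR_RGB2HSV); k=cv2.inRange(hs,(0,120,120),(14,255,255)); n,l,st,ce=cv2.connectedComponentsWithStats(k); i=1+st[1:,4].argmax()
r=cv2.minAreaRect(max(cv2.findContours((l==i).astype(np.uint8),0,2)[0],key=cv2.contourArea)); P=onz(m,cv2.boxPoints(r),44); print(st[i],P.round(1))
E
```

```text
[ 237  180  161   38 5186] [[469.6  27.5  44. ]
 [469.4 -32.5  44. ]
 [455.5 -33.5  44. ]
 [455.6  28.7  44. ]]
```

View pics/crop6.png

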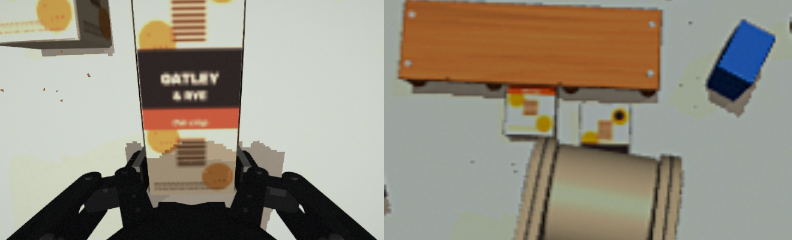

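{"op": "arm_command", "data": {
  "targets": [
    [[0,-0.005,0,0,0,0,-1],[0.013,-0.0003,0,0,0,0,-1],[0.013,-0.0003,0,0,0,0,-1],[0.013,-0.0003,0,0,0,0,-1],[0.013,-0.0003,0,0,0,0,-1],[0.013,-0.0003,0,0,0,0,-1],[0.013,-0.0003,0,0,0,0,-1],[0.013,-0.0003,0,0,0,0,-1],[0,0,0,0,0,0,-1]]
  ]
}}

```text
time: 19.95
tool_pos: [515.3, -11.7, 12.6]
tcp_rot: [180.0, -0.2, -1.5]
ft_force: [3.0, -0.0, 3.6]
finger_gap: 61.9
grip_force: 44.7
```

{"op": "arm_command", "data": {
  "targets": [
    [[0.004,0,0,0,0,0,-1],[0.003,0,0,0,0,0,-1],[0.002,0,0,0,0,0,-1],[0,0,0,0,0,0,-1]]
  ]
}}

```text
time: 20.45
tool_pos: [521.7, -11.5, 12.6]
tcp_rot: [180.0, 0.1, -1.5]
ft_force: [-9.3, -0.2, 16.1]
finger_gap: 61.9
grip_force: 46.1
```

{"op": "arm_command", "data": {
  "targets": [
    [[0.002,0,0,0,0,0,-1],[0.002,0,0,0,0,0,-1],[0,0,0,0,0,0,-1]]
  ]
}}

```text
time: 20.82
tool_pos: [525.7, -11.5, 12.6]
tcp_rot: [180.0, 0.1, -1.5]
ft_force: [-9.7, 0.2, 16.5]
finger_gap: 62.0
grip_force: 46.1
```

{"op": "arm_command", "data": {
  "targets": [
    [[0.001,0,0.002,0,0,0,-1],[0.002,0,0.001,0,0,0,-1],[0.002,0,0,0,0,0,-1],[0,0,0,0,0,0,-1]]
  ]
}}

```text
time: 21.32
tool_pos: [529.3, -11.2, 13.0]
tcp_rot: [-180.0, 0.2, -1.5]
ft_force: [-6.2, 0.3, 0.3]
finger_gap: 62.0
grip_force: 44.2
```

```bash
python3 - <<'E'
from h import *
im,m=snap('scene','scene6.png'); im2,_=snap('top','top6.png')
c=lambda im,x,y,w,h,k:cv2.resize(im[y:y+h,x:x+w],None,fx=k,fy=k,interpolation=cv2.INTER_CUBIC)
cv2.imwrite('pics/crop7.png',np.hstack([c(im,250,170,130,120,3),c(im2,230,160,130,120,3)])[:,:,::-1])
E
```

View pics/crop7.png

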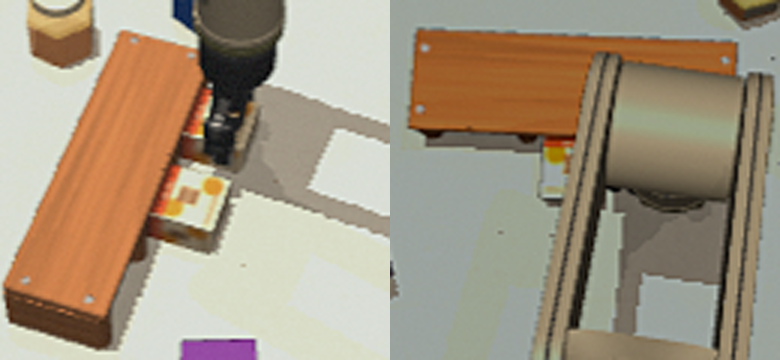

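{"op": "arm_command", "data": {
  "targets": [
    [[0,0,0,0,0,0,0.9],[0,0,0,0,0,0,0.9],[0,0,0,0,0,0,0.9],[0,0,0.03,0,0,0,0.9],[0,0,0.04,0,0,0,0.9],[-0.06,0.01,0.05,0,0,0,0.9],[-0.06,0.02,0.05,0,0,0,-1],[-0.05,0.02,0.05,0,0,0,-1],[0,0,0,0,0,0,-1],[0,0,0,0,0,0,-1]]
  ]
}}

```text
time: 22.68
tool_pos: [395.0, 29.0, 205.4]
tcp_rot: [180.0, -0.1, -1.5]
ft_force: [-0.7, 0.2, -0.7]
finger_gap: 7.9
grip_force: 0.0
```

```bash
python3 - <<'E'
from h import *
print(status.sense()['tool_pos'])
im,m=snap('wrist','w4.png'); print(m)
cv2.imwrite('pics/w4v.png',im[:,:,::-1])
snap('top','top7.png')
E
```

```text
[395.01399988  29.01960728 205.41667151]
{'vertical_fov': 66.93383785409993, 'cx': 318.9399377029737, 'cy': 198.12323389166949, 'k1': -0.05090034010161786, 'xyz': array([465.8560943 ,  28.78577248, 347.02896848]), 'attitude': array([ 1.63909479e+02, -1.12782619e-02, -9.14342307e+01])}
```

View pics/w4v.png

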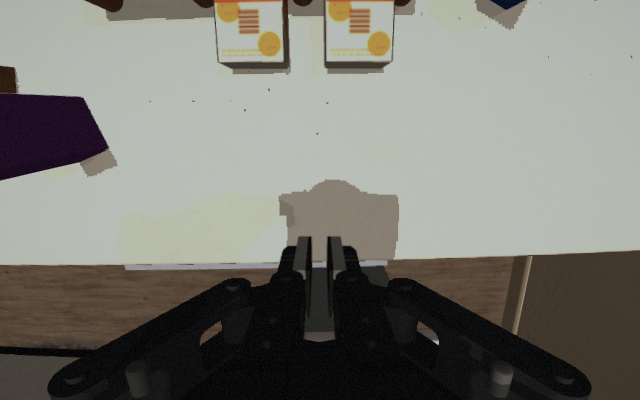

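```bash
python3 - <<'E'
from h import *
m=viewer.camera_model('wrist')
print(onz(m,[(219,62),(285,62),(327,62),(391,62)],44).round(1)); print(onz(m,[(104,10),(205,6),(303,5),(403,5)],0).round(1))
E
```

```text
[[511.9 120.3  44. ]
 [509.7  58.8  44. ]
 [508.6  20.   44. ]
 [507.4 -39.4  44. ]]
[[576.3 251.5   0. ]
 [573.4 142.9   0. ]
 [570.4  42.1   0. ]
 [568.5 -60.2   0. ]]
```

Both cartons are home, sticking out about 61 mm (nominal 60). Next I'll measure the price card holder.

{"op": "arm_command", "data": {
  "targets": [
    [[0.0075,0.057,0,0,0,0,1],[0.0075,0.057,0,0,0,0,1],[0.0075,0.057,0,0,0,0,1],[0.0075,0.057,0,0,0,0,1],[0.0075,0.057,0,0,0,0,1],[0.0075,0.057,0,0,0,0,1],[0,0,0,0,0,0,1],[0,0,0,0,0,0,1]]
  ]
}}

```text
time: 23.78
tool_pos: [439.3, 370.3, 202.6]
tcp_rot: [179.8, 0.2, -1.5]
ft_force: [1.6, -0.8, -1.4]
finger_gap: 85.6
grip_force: 0.0
```

```bash
python3 - <<'E'
from h import *
im,m=snap('wrist','w5.png'); print(m['xyz'],m['attitude'])
im2,_=snap('top','top8.png')
cv2.imwrite('pics/crop8.png',np.vstack([im,cv2.resize(im2[190:240,140:300],None,fx=4,fy=4)])[:,:,::-1])
E
```

```text
[510.82668964 370.44618727 343.88499179] [163.61731372  -0.17046853 -91.43687734]
```

View pics/crop8.png

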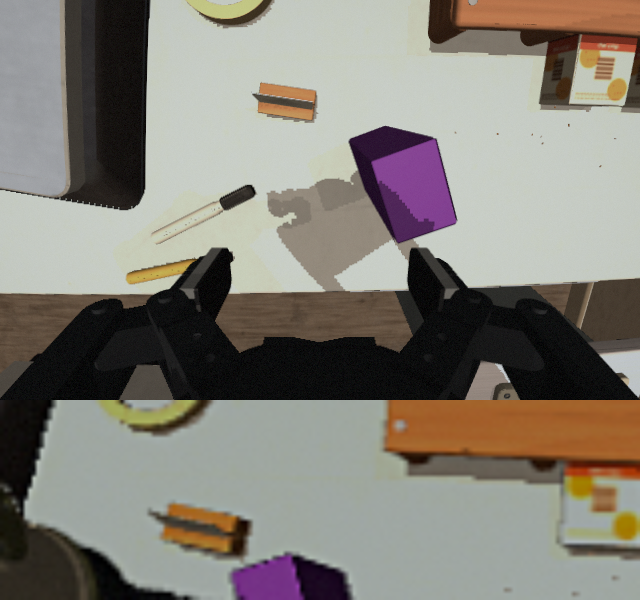

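The wrist view shows the card holder upright with its block corners at about (260,82), (316,91), (313,121) and (256,112). It has moved from where it was first seen.

```bash
python3 - <<'E'
from h import *
m=viewer.camera_model('wrist'); mt=viewer.camera_model('top')
def box(fn,reg):
    im=cv2.imread('pics/'+fn); a,b,w,h=reg; hs=cv2.cvtColor(im[b:b+h,a:a+w],cv2.COLOR_BGR2HSV)
    k=cv2.morphologyEx(cv2.inRange(hs,(5,100,90),(22,255,255)),cv2.MORPH_CLOSE,np.ones((9,9)) if fn[0]=='w' else np.ones((5,5)))
    c=max(cv2.findContours(k,0,2)[0],key=cv2.contourArea); return cv2.boxPoints(cv2.minAreaRect(c))+[a,b]
bw=box('w5.png',(235,65,100,75)); bt=box('top8.png',(170,205,40,30)); print(bw.round(1).tolist(),bt.round(1).tolist())
for mm,b in((m,bw),(mt,bt)):
    P=onz(mm,b,36); e=np.roll(P,-1,0)-P; L=np.linalg.norm(e,axis=1); i=L.argmax(); print(P.mean(0).round(1),L.round(1),'long yaw',np.degrees(np.arctan2(e[i,1],e[i,0])))
print(tri(m,bw.mean(0),mt,bt.mean(0)))
for p in ((260,82),(316,91),(313,121),(256,112)): print(onz(m,p,36).round(1))
E
```

```text
[[255.7, 111.7], [260.1, 82.4], [316.2, 90.7], [311.8, 120.0]] [[179.9, 224.4], [181.7, 215.3], [199.0, 218.8], [197.2, 227.8]]
[520.3 401.2  36. ] [28.1 54.8 28.2 56. ] long yaw 80.0748072715426
[518.3 397.6  36. ] [28.1 55.7 28.  55.5] long yaw -99.54172517985701
(array([520.43636155, 403.10085195,  19.23714356]), np.float64(1.0791299234465568))
[[539.1 425.4  36. ]]
[[529.2 371.5  36. ]]
[[500.8 375.3  36. ]]
[[511.1 431.5  36. ]]
```

```bash
python3 - <<'E'
from h import *
m=viewer.camera_model('wrist')
print(onz(m,[(437,140),(456,220),(397,242),(372,162)],150).round(), onz(m,[(385,127),(350,138)],0).round())
print(status.sense()['tool_pos'],status.sense()['joint_pos'].round())
E
```

```text
[[491. 294. 150.]
 [436. 276. 150.]
 [420. 317. 150.]
 [478. 336. 150.]] [[491. 296.   0.]
 [480. 335.   0.]]
[439.73823394 369.75288172 204.1534048 ] [ 35.   4.  91.  -0.  84. 127.]
```

{"op": "arm_command", "data": {
  "targets": [
    [[0.04,0.0157,0,0,0,-0.074,1],[0.0406,0.0157,0,0,0,-0.074,1],[0,0,-0.05,0,0,0,0.8],[0,0,-0.05,0,0,0,0.8],[0,0,0,0,0,0,0.8],[0,0,0,0,0,0,0.8]]
  ]
}}

```text
time: 24.62
tool_pos: [521.3, 402.3, 107.6]
tcp_rot: [-179.9, -0.1, -10.0]
ft_force: [-0.0, 0.5, 1.2]
finger_gap: 76.9
grip_force: 0.0
```

```bash
python3 - <<'E'
from h import *
im,m=snap('wrist','w6.png'); print(status.sense()['tool_pos'],status.sense()['tcp_rot'])
E
```

```text
[521.95533724 402.95308486 108.77743022] [-179.81868983   -0.19852788   -9.99370382]
```

View pics/w6.png

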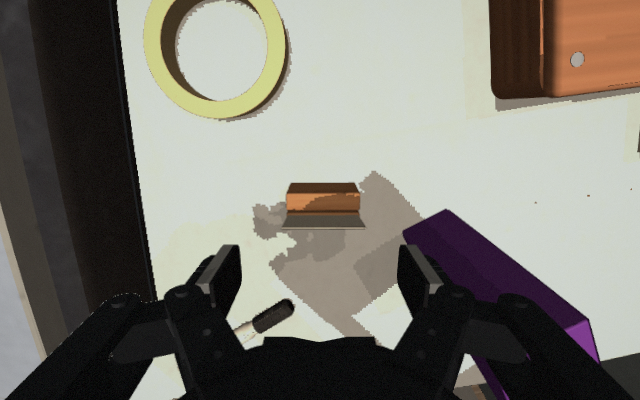

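```bash
python3 - <<'E'
from h import *
m=viewer.camera_model('wrist'); print(onz(m,[(287,192),(359,192),(360,212),(323,202)],36).round(1), onz(m,[(291,183),(357,183)],0).round(1))
E
```

```text
[[539.6 425.4  36. ]
 [530.5 373.4  36. ]
 [515.1 374.7  36. ]
 [527.5 400.7  36. ]] [[538.1 426.1   0. ]
 [528.4 370.9   0. ]]
```

{"op": "arm_command", "data": {
  "targets": [
    [[-0.001,-0.0015,-0.04,0,0,0,0.8],[0,0,-0.04,0,0,0,0.8],[0,0,-0.018,0,0,0,0.8],[0,0,0,0,0,0,0.8],[0,0,0,0,0,0,-1],[0,0,0,0,0,0,-1],[0,0,0,0,0,0,-1],[0,0,0,0,0,0,-1]]
  ],
  "force": 30
}}

```text
time: 25.68
tool_pos: [521.0, 402.1, 10.1]
tcp_rot: [-179.8, -0.2, -10.0]
ft_force: [-0.3, -0.5, 7.6]
finger_gap: 54.1
grip_force: 33.2
```

{"op": "arm_command", "data": {
  "targets": [
    [[0,0,0.02,0,0,0,-1],[0,0,0.05,0,0,0,-1],[0,0,0.05,0,0,0,-1],[0.034,0,0,0,0,0.05,-1],[0.034,0,0,0,0,0.05,-1],[0.034,0,0,0,0,0.048,-1],[0,-0.05,0,0,0,0,-1],[0,-0.05,0,0,0,0,-1],[0,0,0,0,0,0,-1]]
  ],
  "force": 50
}}

```text
time: 26.8
tool_pos: [621.9, 297.3, 128.4]
tcp_rot: [179.9, -0.0, -1.7]
ft_force: [0.1, 0.2, -1.1]
finger_gap: 54.0
grip_force: 54.7
```

{"op": "arm_command", "data": {
  "targets": [
    [[0,-0.043,0,0,0,0,-1],[0,-0.043,0,0,0,0,-1],[0,-0.043,0,0,0,0,-1],[0,-0.043,0,0,0,0,-1],[0,-0.041,0,0,0,0,-1],[0,0,0,0,0,0,-1],[0,0,0,0,0,0,-1]]
  ]
}}

```text
time: 27.68
tool_pos: [621.6, 88.7, 128.3]
tcp_rot: [-180.0, -0.1, -1.5]
ft_force: [-0.3, 0.9, -0.2]
finger_gap: 53.9
grip_force: 54.6
```

```bash
python3 - <<'E'
from h import *
s=status.sense();print(s['tool_pos'],s['tcp_rot'],s['finger_gap'])
im,m=snap('scene','scene9.png'); im2,_=snap('wrist','w7.png')
cv2.imwrite('pics/crop9.png',np.hstack([cv2.resize(im[150:300,230:390],(400,375)),cv2.resize(im2,(400,250))[[*range(250)]+[249]*125]])[:,:,::-1])
E
```

```text
[621.62487386  88.69133578 128.27778403] [-1.79957586e+02 -7.18504706e-02 -1.48397362e+00] 53.89668458271204
```

View pics/crop9.png

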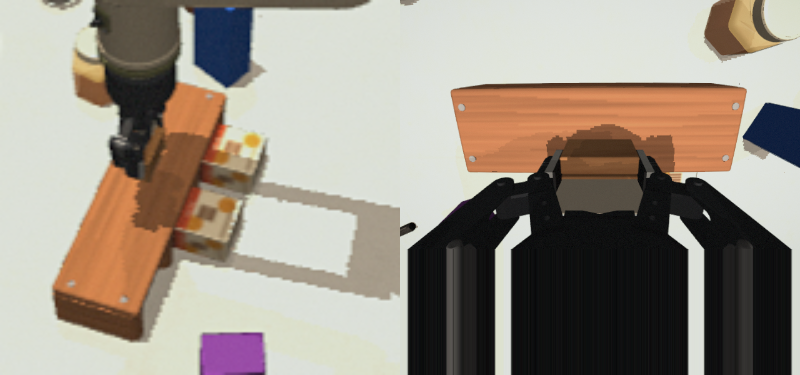

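The block is held, centred over the riser. I'll lower it until contact.

{"op": "arm_command", "data": {
  "targets": [
    [[0.0005,0,-0.025,0,0,0,-1],[0,0,-0.015,0,0,0,-1],[0,0,-0.004,0,0,0,-1],[0,0,-0.001,0,0,0,-1],[0,0,0,0,0,0,-1],[0,0,0,0,0,0,-1]]
  ]
}}

```text
time: 28.52
tool_pos: [621.9, 88.0, 82.4]
tcp_rot: [-180.0, -0.0, -1.5]
ft_force: [0.6, -0.4, -1.0]
finger_gap: 54.2
grip_force: 54.6
```

{"op": "arm_command", "data": {
  "targets": [
    [[0,0,-0.001,0,0,0,-1],[0,0,-0.001,0,0,0,-1],[0,0,0,0,0,0,-1]]
  ]
}}

```text
time: 28.9
tool_pos: [622.3, 88.0, 82.2]
tcp_rot: [-180.0, -0.1, -1.5]
ft_force: [-5.9, -1.0, 11.0]
finger_gap: 53.9
grip_force: 56.0
```

{"op": "arm_command", "data": {
  "targets": [
    [[0,0,0.001,0,0,0,0.7],[0,0,0,0,0,0,0.7],[0,0,0,0,0,0,0.7],[0,0,0,0,0,0,0.7],[0,0,0.03,0,0,0,0.7],[0,0,0.05,0,0,0,0.7],[0,0,0.05,0,0,0,0.7],[-0.06,0,0.04,0,0,0,0.7],[-0.06,0,0.04,0,0,0,0.7],[-0.06,0,0,0,0,0,0.7]]
  ]
}}

```text
time: 30.15
tool_pos: [458.0, 88.0, 284.1]
tcp_rot: [-180.0, -0.4, -1.5]
ft_force: [-0.6, -0.4, 1.2]
finger_gap: 72.5
grip_force: 0.0
```

{"op": "arm_command", "data": {
  "targets": [
    [[-0.06,-0.06,0,0,0,0,0.7],[0,-0.06,0,0,0,0,0.7],[0,0,0,0,0,0,0.7],[0,0,0,0,0,0,0.7]]
  ]
}}

```text
time: 30.65
tool_pos: [413.6, -16.3, 280.6]
tcp_rot: [-180.0, -0.0, -1.6]
ft_force: [-0.3, 0.6, 0.2]
finger_gap: 72.4
grip_force: 0.0
```

```bash
python3 - <<'E'
from h import *
im,m=snap('wrist','w8.png'); im2,_=snap('scene','scene10.png')
cv2.imwrite('pics/crop10.png',np.hstack([im[:260],cv2.resize(im2[170:300,240:320],(160,260))])[:,:,::-1])
E
```

```text
(no output)
```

View pics/crop10.png

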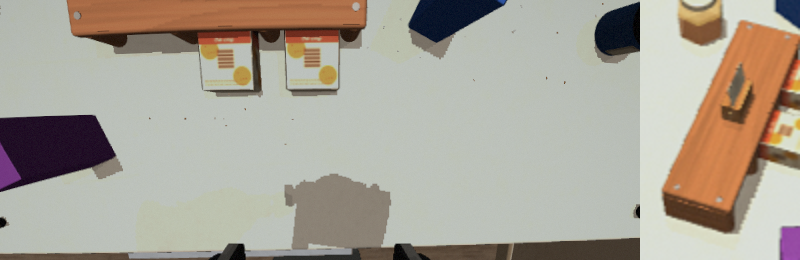

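The holder stands upright in mid-riser and both cartons are still in line (near ends at row 90). One last numeric check, then I'll hand in.

```bash
python3 - <<'E'
from h import *
m=viewer.camera_model('wrist')
print(onz(m,[(205,91),(253,90),(286,90),(338,90)],44).round(1), onz(m,[(120,43),(270,38),(349,37)],0).round(1))
ms=viewer.camera_model('scene'); mt=viewer.camera_model('top')
print('scene px expected for block top',proj(ms,[622,89,108]), 'crop', (proj(ms,[622,89,108])-[240,170])*2+[640,0])
E
```

```text
[[511.5 120.   44. ]
 [510.6  62.3  44. ]
 [509.5  23.   44. ]
 [507.9 -38.6  44. ]] [[579.7 242.4   0. ]
 [576.5  44.8   0. ]
 [575.1 -56.    0. ]]
scene px expected for block top [[287.97616281 216.17933499]] crop [[735.95232562  92.35866998]]
```

```bash
python3 -c "
from bench import job
print(job.hand_in())"
```

```text
the job is handed in; nothing more can be done
None
```

I handed the job in; no verdict came back. My last pictures show both cartons (only two were in the scene) lying flat in lanes 0 and 1 against the back stop, sticking out about 61 mm, with the card holder upright mid-riser, square to the front, and the arm clear.

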